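Load the sealing station and press its treadle

TASK

Take the blue-lidded canister and work it down into the sealing station's snug round holder until it sits fully home on the holder's floor, keeping it upright all the way (a twisting motion eases it in). Only then press the station's blue pedal right down to its stop, hold it there for a good second so that the heads seal the lid, and let the pedal come all the way up again. Leave the canister home in the holder and let go of everything; do not disturb the green-lidded canister or the other things on the table.

Things in the scene. Friction and masses are not known exactly. Their poses are not given: they have to be found in the camera images.
- canister: The canister to seal: upright steel cylinder, 64 mm diameter, 145 mm high in all, with a blue lid (70 mm diameter, 85 to 115 mm above the underside) and a blue bar handle on top; one rigid piece, 0.26 to 0.48 kg. Origin: centre of its underside; z up, x along the handle bar. Its lowest 9 mm taper to 52 mm diameter. Starts standing at any yaw; any yaw will do in the holder.
- canister_handle (a point): Point in the canister's handle bar, on the axis, 138 mm above its underside (7 mm below the bar's top). The bar is 60 mm long (canister x), 16 mm thick (canister y) and stands 30 mm high on the flat lid (lid top at 115 mm).
- done_canister: Bystander: the same canister with a green lid, already sealed; it may stand in either of the two places. Do not move it. Origin: centre of its underside.
- station: The fixed white sealing station: base plate 260 mm (x) by 340 mm (y), 30 mm thick; origin at the centre of its underside, z up, front (-x) roughly towards the robot, yaw varies. It carries the holder on its left (+y) and the pedal on its right (-y). Fixed grey block behind the pedal, top 60 mm above the table.
- holder_floor (a point): Centre of the holder's floor, 35 mm above the table; its axes are the station's. The holder is an upright aluminium cup, 100 mm outer and 67 mm inner diameter, open at the top, rim 72 mm above the table (37 mm deep). When home, the canister's underside rests on this point, so its handle point is 173 mm above the table.
- pedal (a joint): Angle of the blue pedal, rad: 0 = up at rest, 0.28 = down at its stop. Sprung: about 3 N at the pad starts it, about 12 N holds it at the stop; it returns by itself.
- pedal_pad (a point): Centre of the ribbed black rubber pad on top of the pedal, 75 mm by 74 mm, on the near end of the blue plate (130 mm long, 80 mm wide). It moves with the pedal: at rest about 82 mm above the table, at the stop about 58 mm. Its z axis is the pedal's upward normal; at rest the plate rises towards the front by 0.30 rad. Press it down near here.
- pedal_hinge (a point): Point on the pedal's hinge axis (along the station's y), 50 mm above the table, 90 mm along the plate behind the pad's centre (towards station +x); axes are the station's.
- dish: Bystander: loose round steel bowl, 110 mm wide, 45 mm high. Origin: centre of its underside.
- brush: Bystander: loose cleaning brush with a green handle, 160 mm long, lying flat. Origin: middle of its length, on the table.
- beaker: Bystander: loose glass beaker, 72 mm wide, 90 mm high. Origin: centre of its underside.
- holder_rim (a point): Centre of the holder's mouth, 37 mm above its floor. Three rubber spring pads inside, 23 mm above the floor, grip the canister: it does not sink home by its own weight but must be pushed down (straight push up to about 14 N; only a few N while it is turned to and fro by some 0.35 rad about its axis).
- heads_mid (a point): Point on the holder's axis midway between the two copper sealing heads, 129 mm above the table. The heads (16 mm high) face each other along the station's y, 98 mm apart; the pedal brings each 11 mm inwards, just clear of the lid. Each is on a white pillar 61 to 87 mm from the axis, 60 mm along x, top 142 mm above the table.

How it is judged (in metres and radians):
On the way, in this order (a step that is already met when the one before it is completed fails the run):
1. the canister stands fully home in the holder (underside within 3 mm of the holder's floor, centred, upright), pedal still up (z of canister in the frame of holder_floor below 0.003 m and horizontal distance between canister and holder_floor below 0.005 m and angle between canister's own z axis and vertical below 0.08 rad and value of joint pedal below 0.04 rad), for 0.2 s.
2. the pedal is held down at its stop (0.26 rad or more) for 0.8 s with the canister home (value of joint pedal above 0.26 rad and z of canister in the frame of holder_floor below 0.004 m and horizontal distance between canister and holder_floor below 0.005 m), for 0.8 s.
At the end, for the whole second after the job is handed in: The canister stands at rest fully home in the holder (underside within 4 mm of its floor, within 5 mm of its axis, upright within 0.08 rad), the pedal is up again (below 0.03 rad) (value of joint pedal below 0.03 rad and z of canister in the frame of holder_floor below 0.004 m and horizontal distance between canister and holder_floor below 0.005 m and angle between canister's own z axis and vertical below 0.08 rad and linear speed of canister below 0.02 m/s); the robot touches nothing.
It fails at once if the pedal is pressed (beyond 0.10 rad) while the canister is not home (value of joint pedal above 0.1 rad and (z of canister in the frame of holder_floor above 0.006 m or horizontal distance between canister and holder_floor above 0.008 m)).
It fails at once if the canister is tipped by more than 0.5 rad (angle between canister's own z axis and vertical above 0.5 rad).
It fails at once if the green-lidded canister, the dish, the brush or the beaker is moved by more than 30 mm, or the green-lidded canister or the beaker is tipped by more than 0.4 rad (distance of any of done_canister, dish, brush, beaker from where it was at the start of the episode above 0.03 m or angle between any of done_canister, beaker's own z axis and vertical above 0.4 rad).
It also fails if it takes over 72 s, if anything falls off the work surface, if the arm or the gripper's body presses on something with over 40 N, if the wrist force passes 120 N, or if a joint passes its speed limit or range.

ROBOT

A 7-joint arm with a two-finger parallel gripper is mounted at the origin on the work surface. World frame = base frame: x ahead of the robot, y to its left, z up, the work surface at z = 0. Lengths are in mm, angles in rad, forces in N, time in s.
With the tool pointing down it reaches from about 350 to 900 mm from the base axis. Payload 8.1 kg.
Tool frame: the origin (TCP) lies on the centre line of the jaws, within the pads' length; the fingertips stand 14 mm ahead of it and the grasp point (between the pads) lies 5 mm behind it; x points along the fingers, z is the direction in which the jaws open and shut, and the axes are right-handed (so a half turn about x gives the same grasp; the last joint's range is limited). The gripper opens to 85 mm and grips with 20 to 120 N. Pads are 22 mm wide; open, the fingers measure 114 mm over their backs; the gripper's body (76 mm by 85 mm) begins 54 mm behind the grasp point. The pads swing forward as they close: fully open they stand 13 mm farther back than shut.
Start: joints at [-1.452, 0.434, 0.025, 1.573, -0.012, 1.134, -0.075], TCP at [137.518, 609.696, 245.323] pointing down, gripper open.
Joint ranges: [-2.62, 2.62], [-0.44, 2.09], [-1.27, 1.32], [0.08, 2.57], [-1.32, 4.46], [0.12, 2], [-2.74, 2.74]. Speed limits (rad/s): [2.22, 2.22, 3.01, 3.01, 3.14, 3.14, 3.14].

INTERFACE

Orientations are given as a unit quaternion [x, y, z, w].
In Python, from workcell import ctrl gives the robot as it stands. The module is installed in compiled form; this text tells all that it offers.
- The arm moves only by the shell command python3 -m handwheel 'ROWS' [FORCE]. ROWS is a JSON object of lists of equal length, an entry for each row: "gripper": the opening, from 0 (shut) to 1 (fully open); "translation": the shift along the tool's x, y, z in cm, a list of three; "rot": the turn, a rotation vector about the tool's x, y, z in rad, a list of three. In form: {"gripper": [gripper, ...], "translation": [[x, y, z], ...], "rot": [[rx, ry, rz], ...]}. A call has exactly 8 rows; each row is the pose to reach, as a shift and turn from the pose measured when the call began, along the tool's axes at that moment; what a row does not reach only later rows make up. A row lasts 1/8 s, in which the tool goes at most 62.5 mm and 10.7 degrees, less where a joint would pass 70% of its speed; a pose out of reach is approached as far as the arm can. A call with a gripper value outside its range is refused whole. The fingers move at their own pace and stop on an object; FORCE is the grip in N (left out, the last holds). Time passes only in rows, so rows that repeat a pose let the fingers close, or fill a call up. It gives the time, the measured TCP pose, the force and the opening at its end, in the units of the state.
- ctrl.sense(): the state, without advancing time (a new reading comes with each control period).
- ctrl.snapshot(name): name is "scene" or "top"; returns the picture (480x640x3 uint8, red, green, blue); there is no depth.
- ctrl.camera_params(name): a dict with "K" (3x3 intrinsics, pixels), "view" (4x4, takes a point from world to camera coordinates). Camera axes: x right, y down, z forward; pixel columns grow to the right and rows downward; lengths in mm; the calibration is good to about 2 mm. A picture is of the moment at which its call begins. camera_params takes no time and is no camera call.
- ctrl.job_done(): hands the job in, once; it reports no verdict.
Trained networks look in the newest picture that a camera, given by its name, has taken for a name from the list of things; names that differ only in an ending like _2 or _b are one class to them, and where a whole thing is asked for, a point or a joint stands for the part that bears it (a point fixed in the world has none). Each returns a list of dicts, best first, with "conf" (0 to 1); they miss things now and then, are a little off and sometimes report something else, mostly with a low value. They report only what shows in the picture. A call takes as long as a camera call.
- ctrl.boxes_of(name, camera): "point" ([x, y, z] in mm, in world coordinates, good to about 4 mm: the middle of the surface that is visible of it).
- ctrl.masks_of(name, camera): "pixels" (480x640 bool, what is visible of it).
- ctrl.tip_of(name, camera): "point" ([x, y, z] in mm, in world coordinates, good to about 4 mm: a listed point, or the origin of a listed thing).
The state is a dict: "t": time; "joint_pos": joint angles; "dq": joint speeds; "joint_torque": joint torques, N m; "ee_pos": TCP position; "eef_rot": TCP orientation; "force": force on the tool from outside, world axes, zero at the start; "ft_torque": the same for the moment, N m; "grip_width": finger opening in mm.
Only numpy, scipy, OpenCV 4.12 (cv2) and the standard library are available. Lean on these libraries where they do the work, as an engineer would, in place of code of your own. Each camera call takes 0.05 s, during which the arm holds its last target.

## Working session

There is one attempt and no reset: what is moved stays moved. The work goes in short steps, Python scripts to look and compute and a shell command to move; the robot and the scene stay as the last step left them, time stands still between calls to the robot, and variables do not carry over. Pictures are saved under pics/ and viewed, and the job is handed in when it is done.

```bash
mkdir -p pics
python3 - <<'E'
from workcell import ctrl
import cv2,numpy as np
s=ctrl.sense();print({k:np.round(v,3).tolist() for k,v in s.items()})
for c in("scene","top"):
    im=ctrl.snapshot(c);cv2.imwrite(f"pics/{c}1.png",im[:,:,::-1])
    for n in("canister","canister_handle","done_canister","station","holder_floor","holder_rim","heads_mid","pedal_pad","pedal_hinge","dish","brush","beaker"):
        r=ctrl.tip_of(n,c)
        print(c,n,[(np.round(d["point"]).tolist(),round(d["conf"],2)) for d in r[:3]])
print(ctrl.sense()["t"])
E
```

```text
{'t': 0.0, 'joint_pos': [-1.452, 0.435, 0.025, 1.574, -0.012, 1.134, -0.075], 'dq': [0.0, -0.001, -0.001, -0.0, 0.0, 0.002, -0.0], 'joint_torque': [-0.0, -67.047, 1.025, -31.621, 0.016, 0.013, 0.0], 'ee_pos': [137.431, 609.199, 244.513], 'eef_rot': [-0.442, 0.553, 0.441, 0.552], 'force': [0.813, 0.788, -0.748], 'ft_torque': [-0.045, -0.011, 0.012], 'grip_width': 85.135}
scene canister []
scene canister_handle [([461.0, 231.0, 140.0], 0.57)]
scene done_canister [([619.0, 250.0, -3.0], 0.71)]
scene station [([599.0, -18.0, 132.0], 0.56)]
scene holder_floor [([591.0, -13.0, 34.0], 0.9)]
scene holder_rim [([595.0, -17.0, 70.0], 0.72)]
scene heads_mid [([602.0, -17.0, 132.0], 0.94)]
scene pedal_pad [([498.0, -192.0, 78.0], 0.69)]
scene pedal_hinge [([583.0, -196.0, 51.0], 0.97)]
scene dish [([427.0, 375.0, 1.0], 0.71), ([594.0, -14.0, 34.0], 0.21)]
scene brush [([603.0, 381.0, 2.0], 0.76), ([592.0, -12.0, 68.0], 0.73)]
scene beaker [([451.0, -445.0, 0.0], 0.73)]
top canister [([463.0, 230.0, -1.0], 0.84)]
top canister_handle [([465.0, 229.0, 140.0], 0.87)]
top done_canister [([618.0, 254.0, -2.0], 0.87), ([598.0, -13.0, 74.0], 0.67)]
top station [([559.0, -95.0, -3.0], 0.59), ([604.0, 382.0, -5.0], 0.47)]
top holder_floor [([594.0, -11.0, 37.0], 0.74), ([464.0, 228.0, -1.0], 0.24)]
top holder_rim [([594.0, -17.0, 74.0], 0.94)]
top heads_mid [([597.0, -14.0, 131.0], 0.81)]
top pedal_pad [([502.0, -190.0, 88.0], 0.87)]
top pedal_hinge [([583.0, -194.0, 50.0], 0.97), ([602.0, 382.0, -1.0], 0.63), ([594.0, -14.0, 36.0], 0.45)]
top dish [([428.0, 374.0, -3.0], 0.65)]
top brush [([600.0, 383.0, -3.0], 0.91), ([459.0, 228.0, 0.0], 0.4)]
top beaker [([452.0, -449.0, 1.0], 0.57)]
1.3
```

View pics/scene1.png

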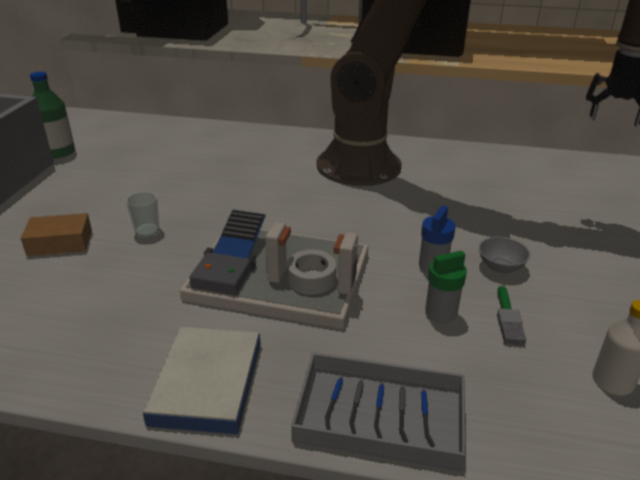

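View pics/top1.png

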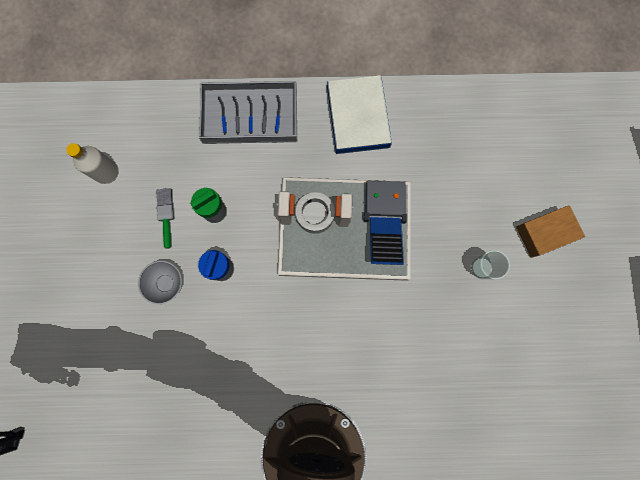

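Scene: the blue canister is at top-view (214,265), green at (206,202), holder ring at (315,211), and pedal pad at (387,248). Next I'll refine the handle yaw and centres.

```bash
cat > h.py <<'E'
from workcell import ctrl
import cv2,numpy as np
from scipy.spatial.transform import Rotation as R
def proj(c,p):
    P=ctrl.camera_params(c);K=np.array(P["K"]);V=np.array(P["view"])
    q=V[:3,:3]@np.array(p,float)+V[:3,3];q=K@q;return q[:2]/q[2]
def back(c,uv,z):
    P=ctrl.camera_params(c);K=np.array(P["K"]);V=np.array(P["view"])
    d=V[:3,:3].T@np.linalg.solve(K,[uv[0],uv[1],1.]);o=-V[:3,:3].T@V[:3,3]
    return o+d*(z-o[2])/d[2]
E
python3 - <<'E'
from h import *
im=cv2.imread("pics/top1.png")
a=cv2.resize(im[240:290,185:245],None,fx=8,fy=8,interpolation=cv2.INTER_CUBIC)
b=cv2.resize(im[180:240,270:360],None,fx=8,fy=8,interpolation=cv2.INTER_CUBIC)
cv2.imwrite("pics/ca.png",a);cv2.imwrite("pics/cb.png",b)
V=np.array(ctrl.camera_params("top")["view"]);print(-V[:3,:3].T@V[:3,3])
m=ctrl.masks_of("canister","top")[0]["pixels"];ys,xs=np.nonzero(m);print(xs.min(),xs.max(),ys.min(),ys.max(),xs.mean(),ys.mean())
hsv=cv2.cvtColor(im,cv2.COLOR_BGR2HSV)
mm=(m|cv2.dilate(m.astype(np.uint8),np.ones((5,5))).astype(bool))&(hsv[...,0]>100)&(hsv[...,0]<130)&(hsv[...,1]>150)
ys,xs=np.nonzero(mm);print(len(xs),(xs.min(),xs.max(),ys.min(),ys.max()))
print(im[255:276:2,205:228:2,0])
R0=R.from_quat(ctrl.sense()["eef_rot"]).as_matrix();print(R0.round(3))
E
```

```text
[ 344.79854493  -10.72673508 1163.10142638]
198 233 250 280 215.31272727272727 265.9430303030303
717 (np.int64(198), np.int64(228), np.int64(250), np.int64(279))
[[158 161 125 158 164 129  54 167 162 154  68  88]
 [159 143 158 160 163  68  84 163 161 164 115  71]
 [160 117 158 163 158  55 113 162 161 161 158  42]
 [162 135 160 167 134  53 167 161 162 162 165  63]
 [158 156 163 165  80  85 167 162 163 161 166  67]
 [117 159 165 163  50 113 161 163 163 164 167  68]
 [135 159 168 137  56 148 163 163 162 164 167  50]
 [157 163 170  67  86 165 162 162 163 164 151  58]
 [161 167 166  53 114 165 163 165 162 167  73  62]
 [163 170 140  58 149 163 164 164 166 146  63  58]
 [109 157  67  63 167 164 163 165 146  65  54  57]]
[[ 0.    -0.975  0.22 ]
 [ 0.     0.22   0.975]
 [-1.     0.     0.   ]]
```

View pics/ca.png

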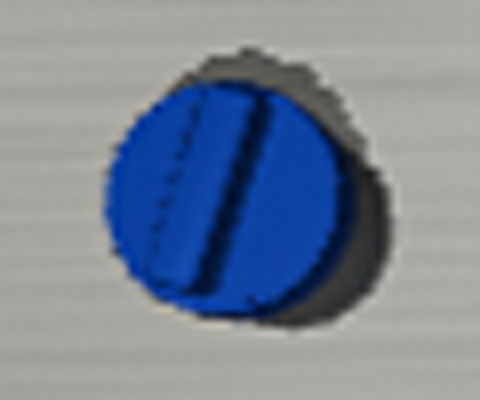

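View pics/cb.png

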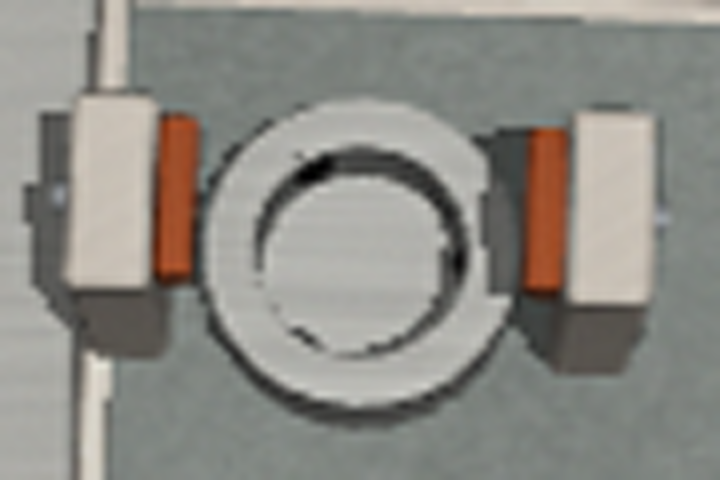

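Run:
```python
from h import *
g=lambda x,y,ox,oy:((x+.5)/8-.5+ox,(y+.5)/8-.5+oy)
c=[(203,90),(258,99),(203,291),(150,285)]
P=np.array([back("top",g(x,y,185,240),145) for x,y in c])[:,:2];print(P.round(1),P.mean(0).round(1))
d=((P[0]+P[1])-(P[2]+P[3]))/2;print("L",np.linalg.norm(d),"yaw",np.arctan2(d[1],d[0]))
for e in (P[0]-P[3],P[1]-P[2]):print(np.arctan2(e[1],e[0]),np.linalg.norm(e))
# lid top ellipse z115: left105 right~342 top~80 bottom~308
for x,y in[(105,200),(342,190),(230,80),(225,310)]:print("lid",back("top",g(x,y,185,240),115).round(1))
for x,y in[(204,250),(515,250),(365,99),(360,405)]:print("rim",back("top",g(x,y,270,180),72).round(1))
for x,y in[(258,250),(466,250),(362,148),(360,356)]:print("inner",back("top",g(x,y,270,180),72).round(1))
# pillars at z142: left TL(75,95)TR(158,97)BR(148,288)BL(65,285); right TL(577,112)TR(655,115)BR(648,303)BL(567,303)
L=np.array([back("top",g(x,y,270,180),142) for x,y in[(75,95),(158,97),(148,288),(65,285)]]);Rr=np.array([back("top",g(x,y,270,180),142) for x,y in[(577,112),(655,115),(648,303),(567,303)]])
print(L.mean(0),Rr.mean(0),(L.mean(0)+Rr.mean(0))/2)
d=L.mean(0)-Rr.mean(0);print("station yaw",np.arctan2(-d[0],d[1]))
for n,cs in(("canister_handle",("top","scene")),("holder_rim",("top","scene")),("heads_mid",("top","scene")),("holder_floor",("top","scene")),("canister",("top","scene"))):
    for c in cs:
        print(n,c,[(np.round(d["point"],1).tolist(),round(d["conf"],2)) for d in ctrl.tip_of(n,c)[:2]])
```

```text
[[491.3 227.2]
 [488.3 211.3]
 [433.3 226.1]
 [435.3 241.3]] [462.1 226.5]
L 57.34976936533681 yaw -0.25488618716215883
-0.24676426809042454 57.705309419811854
-0.26310888783197817 56.99805947071657
lid [463.4 262.6 115. ]
lid [464.9 192.6 115. ]
lid [498.4 226.3 115. ]
lid [430.2 226.5 115. ]
rim [598.7  32.4  72. ]
rim [596.7 -65.3  72. ]
rim [646.6 -19.2  72. ]
rim [548.2 -15.6  72. ]
inner [598.4  15.4  72. ]
inner [597.  -49.9  72. ]
inner [630.7 -17.9  72. ]
inner [563.8 -15.9  72. ]
[600.89959741  56.60202333 142.        ] [592.64589562 -90.6181407  142.        ] [596.77274652 -17.00805868 142.        ]
station yaw -0.05600503585057279
canister_handle top [([464.9, 228.8, 139.6], 0.87)]
canister_handle scene [([461.3, 230.9, 139.6], 0.57)]
holder_rim top [([594.3, -17.0, 73.6], 0.94)]
holder_rim scene [([595.1, -16.6, 70.1], 0.72)]
heads_mid top [([597.1, -13.5, 131.4], 0.81)]
heads_mid scene [([602.0, -16.9, 131.9], 0.94)]
holder_floor top [([594.5, -11.3, 37.0], 0.74), ([463.8, 227.6, -0.7], 0.24)]
holder_floor scene [([591.2, -13.2, 34.0], 0.9)]
canister top [([462.6, 229.9, -1.4], 0.84)]
canister scene []
```

```bash
python3 -m handwheel '{"gripper":[1,1,1,1,1,1,1,1],"translation":[[0,-3,-2.5],[0,-9,-6.5],[0,-15,-11],[0,-21,-15.5],[0,-27,-20],[0,-33,-24.5],[0,-37.5,-28],[0,-40.2,-30]],"rot":[[0,0,0],[0,0,0],[0.03,0,0],[0.03,0,0],[0.03,0,0],[0.03,0,0],[0.03,0,0],[0.03,0,0]]}' 40
cat >> h.py <<'E'
def go(xyz,zang):
    "shift (cm) in tool axes & turn about tool x to bring tool to xyz, pointing down, jaw direction zang"
    s=ctrl.sense();M=R.from_quat(s["eef_rot"]).as_matrix()
    z=np.array([np.cos(zang),np.sin(zang),0]);
    if z@M[:,2]<0:z=-z
    x=np.array([0,0,-1.]);T=np.c_[x,np.cross(z,x),z]
    print("t",s["t"],"pos",np.round(s["ee_pos"],1),"F",np.round(s["force"],1),"M",np.round(s["ft_torque"],2),"w",round(s["grip_width"],1))
    print("shift cm",(M.T@(np.array(xyz)-s["ee_pos"])/10).round(2),"rot",R.from_matrix(M.T@T).as_rotvec().round(3))
    print("axes y",M[:,1].round(3),"z",M[:,2].round(3))
E
python3 -c "
from h import *
go([463.7,227.5,136],1.316)"
```

```text
t: 2.85
ee_pos: [448.5, 246.3, 245.7]
eef_rot: [-0.433, 0.558, 0.433, 0.559]
force: [0.2, 0.6, 0.4]
grip_width: 85.4
t 2.85 pos [448.5 246.3 245.7] F [0.2 0.6 0.4] M [ 0.01 -0.01 -0.02] w 85.4
shift cm [10.97 -1.93 -1.45] rot [0.003 0.001 0.001]
axes y [-0.969  0.249 -0.001] z [0.249 0.969 0.001]
```

```bash
python3 -m handwheel '{"gripper":[1,1,1,1,1,1,1,1],"translation":[[0,-1.9,-1.4],[0,-1.9,-1.4],[0,-1.9,-1.4],[2,-1.9,-1.4],[4,-1.9,-1.4],[6,-1.9,-1.4],[6,-1.9,-1.4],[6,-1.9,-1.4]],"rot":[[0,0,0],[0,0,0],[0,0,0],[0,0,0],[0,0,0],[0,0,0],[0,0,0],[0,0,0]]}' 40
python3 - <<'E'
from h import *
go([463.7,227.5,136],1.316)
for c in("scene","top"):
    im=ctrl.snapshot(c)[:,:,::-1]
    u,v=proj(c,[463,227,120]).astype(int)
    cv2.imwrite(f"pics/{c}2.png",cv2.resize(im[max(v-60,0):v+50,u-60:u+60],None,fx=5,fy=5,interpolation=cv2.INTER_CUBIC))
E
```

```text
t: 3.85
ee_pos: [463.3, 229.0, 186.4]
eef_rot: [-0.434, 0.558, 0.434, 0.559]
force: [-0.1, 0.0, 0.7]
grip_width: 85.8
t 3.85 pos [463.3 229.  186.4] F [-0.1  0.   0.7] M [ 0.01 -0.03  0.01] w 85.8
shift cm [ 5.03 -0.07 -0.14] rot [0.005 0.002 0.001]
axes y [-0.969  0.248 -0.001] z [0.248 0.969 0.002]
```

View pics/scene2.png

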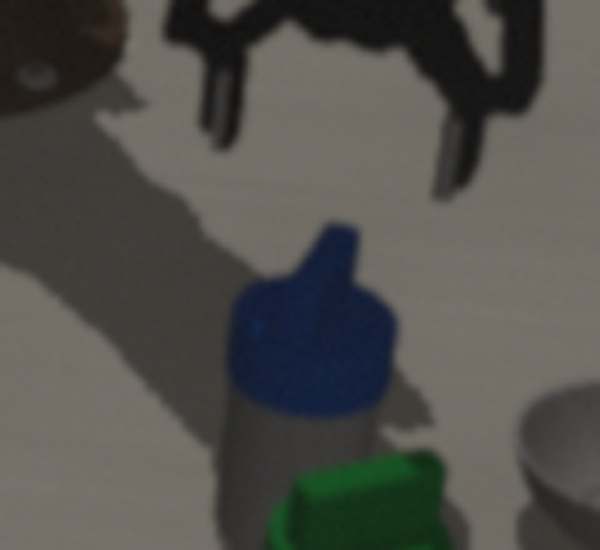

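View pics/top2.png

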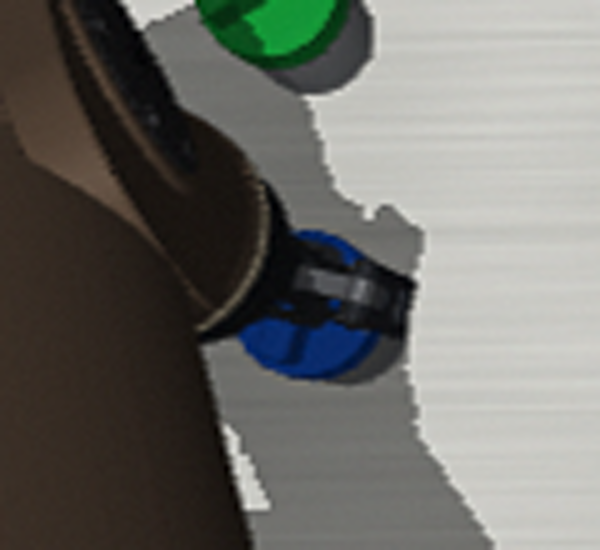

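The open jaws straddle the handle, with the bar centred between the fingers at crop (340,240). I'll go down and close.

```bash
python3 -m handwheel '{"gripper":[1,1,1,1,1,1,1,1],"translation":[[1,-0.1,-0.1],[2,-0.1,-0.1],[3,-0.1,-0.1],[4,-0.1,-0.1],[4.7,-0.1,-0.1],[5,-0.1,-0.1],[5,-0.1,-0.1],[5,-0.1,-0.1]],"rot":[[0,0,0],[0,0,0],[0,0,0],[0,0,0],[0,0,0],[0,0,0],[0,0,0],[0,0,0]]}' 40
python3 -c "
from h import *
go([463.7,227.5,136],1.316)"
python3 -m handwheel '{"gripper":[0.5,0.3,0,0,0,0,0,0],"translation":[[0,0,0],[0,0,0],[0,0,0],[0,0,0],[0,0,0],[0,0,0],[0,0,0],[0,0,0]],"rot":[[0,0,0],[0,0,0],[0,0,0],[0,0,0],[0,0,0],[0,0,0],[0,0,0],[0,0,0]]}' 80
python3 -c "
from h import *
go([463.7,227.5,136],1.316)"
```

```text
t: 4.95
ee_pos: [464.8, 227.7, 136.9]
eef_rot: [-0.433, 0.558, 0.434, 0.56]
force: [-0.5, -0.4, -1.1]
grip_width: 85.3
t 4.95 pos [464.8 227.7 136.9] F [-0.5 -0.4 -1.1] M [ 0.02 -0.06  0.01] w 85.3
shift cm [ 0.09  0.1  -0.05] rot [0.004 0.003 0.002]
axes y [-0.969  0.248 -0.002] z [0.248 0.969 0.003]
t: 5.95
ee_pos: [464.9, 227.9, 137.1]
eef_rot: [-0.433, 0.557, 0.434, 0.56]
force: [0.5, 0.4, 5.1]
grip_width: 14.5
t 5.95 pos [464.9 227.9 137.1] F [0.5 0.4 5.1] M [0.28 0.11 0.01] w 14.5
shift cm [ 0.11  0.11 -0.07] rot [0.004 0.003 0.002]
axes y [-0.969  0.248 -0.002] z [0.248 0.969 0.003]
```

```bash
python3 -m handwheel '{"gripper":[0,0,0,0,0,0,0,0],"translation":[[-1,0,0],[-3,0,0],[-6,0,0],[-9,0,0],[-12,0,0],[-14.5,0,0],[-16,0,0],[-16,0,0]],"rot":[[0,0,0],[0,0,0],[0,0,0],[0,0,0],[0,0,0],[0,0,0],[0,0,0],[0,0,0]]}'
python3 - <<'E'
from h import *
go([597,-17,297],1.316)
for c in("scene","top"):
    im=ctrl.snapshot(c)[:,:,::-1]
    u,v=proj(c,[463,227,230]).astype(int)
    cv2.imwrite(f"pics/{c}3.png",cv2.resize(im[max(v-60,0):v+70,u-70:u+70],None,fx=5,fy=4.5,interpolation=cv2.INTER_CUBIC))
E
```

```text
t: 6.95
ee_pos: [464.7, 227.5, 297.6]
eef_rot: [-0.433, 0.557, 0.434, 0.56]
force: [0.5, -0.0, -3.8]
grip_width: 14.1
t 6.95 pos [464.7 227.5 297.6] F [ 0.5 -0.  -3.8] M [-0.02 -0.   -0.01] w 14.1
shift cm [  0.04 -18.89 -20.4 ] rot [0.004 0.004 0.003]
axes y [-0.969  0.248 -0.003] z [0.248 0.969 0.004]
```

View pics/scene3.png

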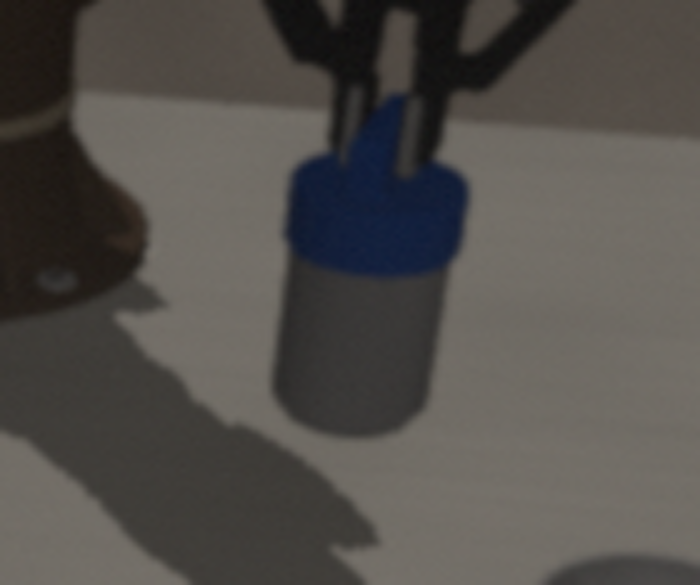

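Firmly held and upright. Carrying it over to the holder.

```bash
python3 -m handwheel '{"gripper":[0,0,0,0,0,0,0,0],"translation":[[0,-1,-1],[0,-3,-3.3],[0,-6,-6.5],[0,-9,-10],[0,-12,-13.2],[0,-15,-16.3],[0,-17.5,-19],[0,-19,-20.4]],"rot":[[0,0,0],[0,0,0],[0,0,0],[0,0,0],[0,0,0],[0,0,0],[0,0,0],[0,0,0]]}'
python3 - <<'E'
from h import *
go([598,-17.3,230],1.316)
E
```

```text
t: 8.05
ee_pos: [597.6, -20.9, 295.1]
eef_rot: [-0.433, 0.559, 0.433, 0.559]
force: [-0.6, 0.5, -3.1]
grip_width: 14.3
t 8.05 pos [597.6 -20.9 295.1] F [-0.6  0.5 -3.1] M [-0.03 -0.05 -0.06] w 14.3
shift cm [6.51 0.05 0.36] rot [0.001 0.    0.   ]
axes y [-0.968  0.251 -0.   ] z [0.251 0.968 0.   ]
```

```bash
python3 -m handwheel '{"gripper":[0,0,0,0,0,0,0,0],"translation":[[0,0.05,0.36],[0,0.05,0.36],[1.5,0.05,0.36],[3,0.05,0.36],[5,0.05,0.36],[6.5,0.05,0.36],[7,0.05,0.36],[7,0.05,0.36]],"rot":[[0,0,0],[0,0,0],[0,0,0],[0,0,0],[0,0,0],[0,0,0],[0,0,0],[0,0,0]]}'
python3 - <<'E'
from h import *
go([598,-17.3,209],1.316)
for c in("scene","top"):
    im=ctrl.snapshot(c)[:,:,::-1]
    u,v=proj(c,[597,-17,120]).astype(int)
    cv2.imwrite(f"pics/{c}4.png",cv2.resize(im[max(v-70,0):v+60,u-75:u+75],None,fx=5,fy=4.5,interpolation=cv2.INTER_CUBIC))
    print(ctrl.tip_of("canister",c)[:2],ctrl.tip_of("holder_rim",c)[:2])
E
```

```text
t: 9.05
ee_pos: [598.0, -17.2, 224.9]
eef_rot: [-0.433, 0.559, 0.433, 0.559]
force: [-0.0, 0.1, -3.1]
grip_width: 14.4
t 9.05 pos [598.  -17.2 224.9] F [-0.   0.1 -3.1] M [-0.    0.01 -0.01] w 14.4
shift cm [ 1.59 -0.   -0.01] rot [ 0.001 -0.    -0.   ]
axes y [-0.968  0.251  0.   ] z [ 0.251  0.968 -0.   ]
[{'point': [596.0, -15.3, 85.6], 'conf': 0.81}] [{'point': [596.6, -15.3, 66.2], 'conf': 0.57}]
[] []
```

View pics/scene4.png

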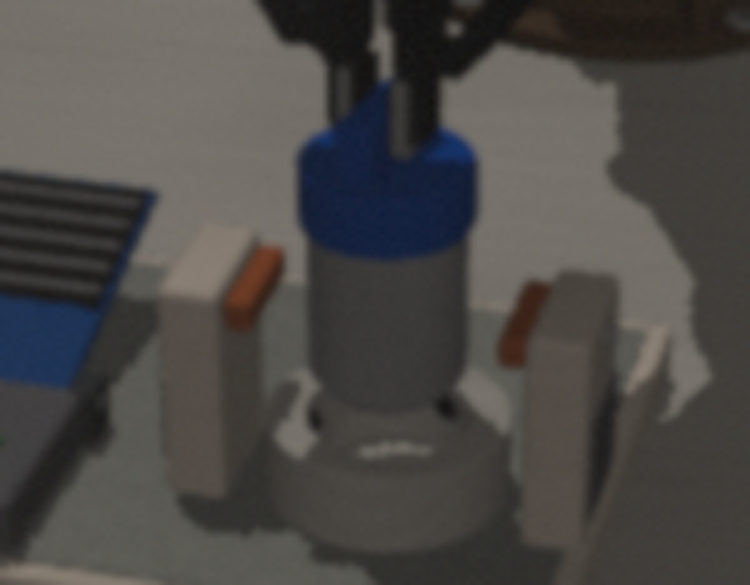

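View pics/top4.png

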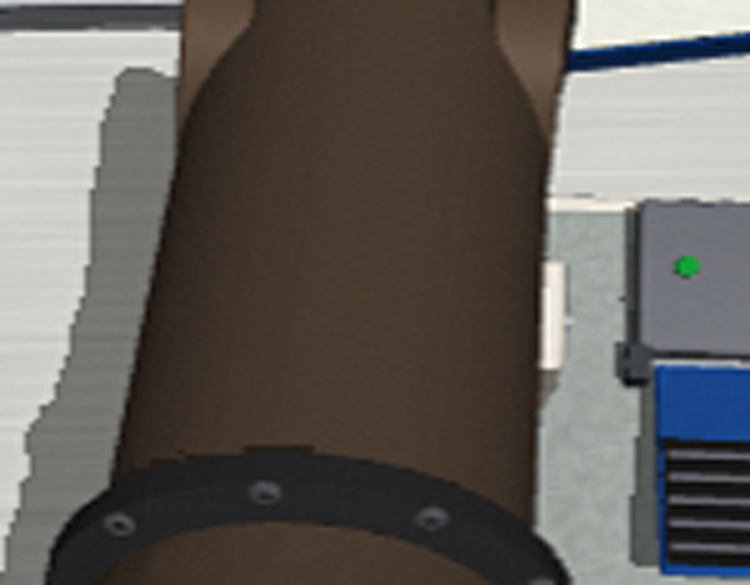

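The canister (crop x≈388) is centred over the ring (x≈390). Lowering it into the mouth.

```bash
python3 -m handwheel '{"gripper":[0,0,0,0,0,0,0,0],"translation":[[0.5,0,0],[1,0,0],[1.4,0,0],[1.7,0,0],[2,0,0],[2.3,0,0],[2.4,0,0],[2.4,0,0]],"rot":[[0,0,0],[0,0,0],[0,0,0],[0,0,0],[0,0,0],[0,0,0],[0,0,0],[0,0,0]]}'
python3 - <<'E'
from h import *
go([598,-17.3,209],1.316)
E
```

```text
t: 10.35
ee_pos: [598.4, -17.3, 201.6]
eef_rot: [-0.433, 0.559, 0.432, 0.56]
force: [-0.2, -0.3, -2.6]
grip_width: 14.5
t 10.35 pos [598.4 -17.3 201.6] F [-0.2 -0.3 -2.6] M [-0.02 -0.04  0.02] w 14.5
shift cm [-0.74  0.04 -0.01] rot [0.001 0.    0.001]
axes y [-0.968  0.251 -0.001] z [0.251 0.968 0.   ]
```

```bash
python3 -m handwheel '{"gripper":[0,0,0,0,0,0,0,0],"translation":[[0.1,0,0],[0.3,0,0],[0.5,0,0],[0.6,0,0],[0.7,0,0],[0.8,0,0],[0.9,0,0],[1.0,0,0]],"rot":[[0.17,0,0],[0.34,0,0],[0.17,0,0],[0,0,0],[-0.17,0,0],[-0.34,0,0],[-0.17,0,0],[0,0,0]]}'
python3 - <<'E'
from h import *
go([598,-17.3,172],1.316)
E
```

```text
t: 11.35
ee_pos: [599.4, -16.9, 192.3]
eef_rot: [-0.432, 0.559, 0.431, 0.562]
force: [0.2, 0.1, 0.8]
grip_width: 14.2
t 11.35 pos [599.4 -16.9 192.3] F [0.2 0.1 0.8] M [ 0.31 -0.24  0.18] w 14.2
shift cm [ 2.03  0.13 -0.08] rot [-0.004  0.002  0.003]
axes y [-0.967  0.256 -0.003] z [0.256 0.967 0.002]
```

```bash
python3 -m handwheel '{"gripper":[0,0,0,0,0,0,0,0],"translation":[[0.1,0.05,0],[0.3,0.05,0],[0.5,0.05,0],[0.6,0.05,0],[0.7,0.05,0],[0.8,0.05,0],[0.9,0.05,0],[1.0,0.05,0]],"rot":[[0.17,0,0],[0.34,0,0],[0.17,0,0],[0,0,0],[-0.17,0,0],[-0.34,0,0],[-0.17,0,0],[0,0,0]]}'
python3 - <<'E'
from h import *
go([598,-17.3,172],1.316)
E
```

```text
t: 12.35
ee_pos: [599.4, -17.0, 183.0]
eef_rot: [-0.43, 0.56, 0.429, 0.563]
force: [-0.5, 0.4, -1.8]
grip_width: 14.1
t 12.35 pos [599.4 -17.  183. ] F [-0.5  0.4 -1.8] M [-0.15  0.22  0.14] w 14.1
shift cm [ 1.1   0.13 -0.07] rot [-0.01   0.002  0.004]
axes y [-0.965  0.261 -0.004] z [0.261 0.965 0.002]
```

```bash
python3 -m handwheel '{"gripper":[0,0,0,0,0,0,0,0],"translation":[[0.1,0.05,0],[0.2,0.05,0],[0.4,0.05,0],[0.5,0.05,0],[0.6,0.05,0],[0.7,0.05,0],[0.8,0.05,0],[0.9,0.05,0]],"rot":[[0.17,0,0],[0.34,0,0],[0.17,0,0],[0,0,0],[-0.17,0,0],[-0.34,0,0],[-0.17,0,0],[0,0,0]]}'
python3 - <<'E'
from h import *
go([598,-17.3,172],1.316)
E
```

```text
t: 13.35
ee_pos: [599.2, -16.8, 174.6]
eef_rot: [-0.429, 0.561, 0.428, 0.565]
force: [-0.7, -0.4, -0.5]
grip_width: 14.3
t 13.35 pos [599.2 -16.8 174.6] F [-0.7 -0.4 -0.5] M [-0.02  0.35  0.19] w 14.3
shift cm [ 0.26  0.11 -0.08] rot [-0.015  0.003  0.005]
axes y [-0.964  0.266 -0.005] z [0.266 0.964 0.003]
```

```bash
python3 -m handwheel '{"gripper":[0,0,0,0,0,0,0,0],"translation":[[0.1,0.05,0],[0.2,0.05,0],[0.25,0.05,0],[0.3,0.05,0],[0.35,0.05,0],[0.4,0.05,0],[0.4,0.05,0],[0.4,0.05,0]],"rot":[[0.17,0,0],[0.34,0,0],[0.17,0,0],[0,0,0],[-0.17,0,0],[-0.34,0,0],[-0.17,0,0],[0,0,0]]}'
python3 - <<'E'
from h import *
go([598,-17.3,172],1.316)
E
```

```text
t: 14.35
ee_pos: [599.9, -16.6, 172.1]
eef_rot: [-0.428, 0.561, 0.426, 0.567]
force: [-1.1, 1.2, 4.9]
grip_width: 14.0
t 14.35 pos [599.9 -16.6 172.1] F [-1.1  1.2  4.9] M [-0.08  0.33  0.21] w 14.0
shift cm [ 0.01  0.16 -0.12] rot [-0.02   0.004  0.008]
axes y [-0.963  0.271 -0.007] z [0.271 0.963 0.004]
```

```bash
python3 -m handwheel '{"gripper":[0,0,0,0,0,0,0,0],"translation":[[0.1,0.05,0],[0.2,0.05,0],[0.3,0.05,0],[0.3,0.05,0],[0.3,0.05,0],[0.4,0.05,0],[0.4,0.05,0],[0.4,0.05,0]],"rot":[[0.17,-0.004,-0.008],[0.34,-0.004,-0.008],[0.17,-0.004,-0.008],[0,-0.004,-0.008],[-0.17,-0.004,-0.008],[-0.34,-0.004,-0.008],[-0.17,-0.004,-0.008],[0,-0.004,-0.008]]}'
python3 - <<'E'
from h import *
go([598,-17.3,172],1.316)
im=ctrl.snapshot("scene")[:,:,::-1];c="scene"
u,v=proj(c,[597,-17,100]).astype(int)
cv2.imwrite(f"pics/{c}5.png",cv2.resize(im[max(v-70,0):v+60,u-75:u+75],None,fx=5,fy=4.5,interpolation=cv2.INTER_CUBIC))
print(ctrl.tip_of("canister",c)[:2],ctrl.tip_of("canister_handle",c)[:2])
E
```

```text
t: 15.35
ee_pos: [600.7, -16.2, 171.9]
eef_rot: [-0.429, 0.557, 0.423, 0.572]
force: [-9.9, 1.6, 28.1]
grip_width: 14.3
t 15.35 pos [600.7 -16.2 171.9] F [-9.9  1.6 28.1] M [0.18 2.63 0.74] w 14.3
shift cm [-0.02  0.22 -0.18] rot [-0.023  0.011  0.019]
axes y [-0.961  0.275 -0.019] z [0.275 0.962 0.011]
[{'point': [603.2, -15.5, 31.1], 'conf': 0.97}] [{'point': [598.4, -14.8, 173.5], 'conf': 0.56}]
```

View pics/scene5.png

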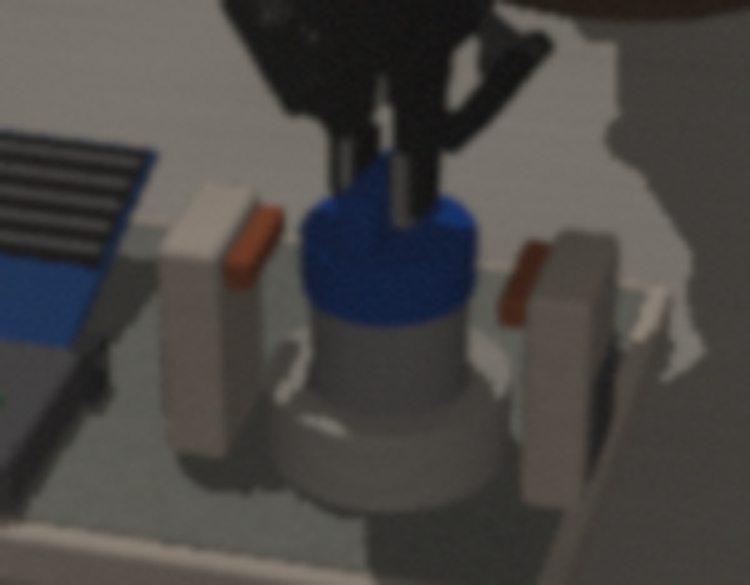

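Home on the floor: 28 N of push and no further sinking, and the z matches prediction. I'll relax the push, straighten up, then release.

```bash
python3 -m handwheel '{"gripper":[0,0,0,0,0,0,0,0],"translation":[[0,0.1,-0.05],[0,0.1,-0.05],[0,0.1,-0.05],[0,0.1,-0.05],[0,0.1,-0.05],[0,0.1,-0.05],[0,0.1,-0.05],[0,0.1,-0.05]],"rot":[[0,0.011,0.019],[0,0.011,0.019],[0,0.011,0.019],[0,0.011,0.019],[0,0.011,0.019],[0,0.011,0.019],[0,0.011,0.019],[0,0.011,0.019]]}'
python3 - <<'E'
from h import *
go([598,-17.3,172],1.316)
E
python3 -m handwheel '{"gripper":[0.2,0.4,0.7,1,1,1,1,1],"translation":[[0,0,0],[0,0,0],[0,0,0],[0,0,0],[0,0,0],[0,0,0],[0,0,0],[0,0,0]],"rot":[[0,0,0],[0,0,0],[0,0,0],[0,0,0],[0,0,0],[0,0,0],[0,0,0],[0,0,0]]}'
python3 - <<'E'
from h import *
go([598,-17.3,172],1.316)
E
```

```text
t: 16.5
ee_pos: [601.0, -16.3, 172.5]
eef_rot: [-0.427, 0.563, 0.426, 0.565]
force: [3.2, 1.1, 5.7]
grip_width: 14.7
t 16.5 pos [601.  -16.3 172.5] F [3.2 1.1 5.7] M [ 0.43 -0.92 -0.09] w 14.7
shift cm [ 0.05  0.26 -0.18] rot [-0.02   0.001  0.003]
axes y [-0.962  0.271 -0.003] z [0.271 0.962 0.001]
t: 17.5
ee_pos: [601.0, -16.3, 172.5]
eef_rot: [-0.427, 0.563, 0.426, 0.565]
force: [0.2, -0.0, -1.2]
grip_width: 85.1
t 17.5 pos [601.  -16.3 172.5] F [ 0.2 -0.  -1.2] M [-0.05 -0.05 -0.02] w 85.1
shift cm [ 0.05  0.26 -0.18] rot [-0.02   0.001  0.003]
axes y [-0.962  0.271 -0.003] z [0.271 0.962 0.001]
```

```bash
python3 -m handwheel '{"gripper":[1,1,1,1,1,1,1,1],"translation":[[-0.5,0,0],[-2,0,0],[-4,0,0],[-7,0,0],[-9,0,0],[-11,0,0],[-12,0,0],[-12,0,0]],"rot":[[0,0,0],[0,0,0],[0,0,0],[0,0,0],[0,0,0],[0,0,0],[0,0,0],[0,0,0]]}'
python3 - <<'E'
from h import *
go([498,-191,200],1.316)
im=ctrl.snapshot("scene")[:,:,::-1];c="scene"
u,v=proj(c,[597,-17,100]).astype(int)
cv2.imwrite(f"pics/{c}6.png",cv2.resize(im[max(v-70,0):v+60,u-75:u+75],None,fx=5,fy=4.5,interpolation=cv2.INTER_CUBIC))
for n in("canister","canister_handle","holder_floor","holder_rim","pedal_pad","pedal_hinge"):print(n,[(np.round(d["point"],1),round(d["conf"],2)) for d in ctrl.tip_of(n,c)[:2]])
E
```

```text
t: 18.5
ee_pos: [600.9, -16.3, 293.4]
eef_rot: [-0.428, 0.562, 0.426, 0.565]
force: [0.6, 0.1, 0.2]
grip_width: 85.4
t 18.5 pos [600.9 -16.3 293.4] F [0.6 0.1 0.2] M [-0.    0.03 -0.03] w 85.4
shift cm [  9.29   5.2  -19.62] rot [-0.02   0.001  0.004]
axes y [-0.962  0.272 -0.004] z [0.272 0.962 0.001]
canister [(array([599.2, -13.8,  33.6]), 0.98), (array([429. , 376.3,   0.6]), 0.54)]
canister_handle [(array([596.7, -14.6, 175. ]), 0.97)]
holder_floor [(array([564. , -94.7,   2. ]), 0.18)]
holder_rim [(array([595.7, -15.5,  69.6]), 0.89)]
pedal_pad [(array([ 499.1, -192.3,   81.2]), 0.73), (array([ 585.1, -194.9,   49.5]), 0.56)]
pedal_hinge [(array([ 584.6, -192.3,   50.9]), 0.64)]
```

View pics/scene6.png

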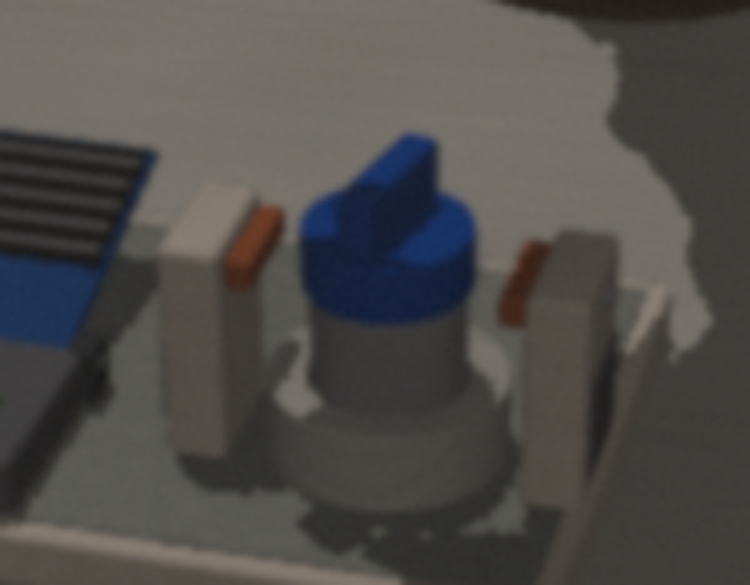

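The canister stands upright in the cup, clear of the gripper, with its lid level with the heads. On to the pedal.

```bash
python3 -m handwheel '{"gripper":[0.6,0.3,0,0,0,0,0,0],"translation":[[0,0.5,-1.5],[0,1.3,-5],[0,2.2,-9],[0,3.2,-13],[1,4.2,-17],[3,4.8,-19],[5,5.2,-19.6],[6,5.2,-19.6]],"rot":[[0,0,0],[0,0,0],[0,0,0],[0,0,0],[0,0,0],[0,0,0],[0,0,0],[0,0,0]]}' 
python3 -m handwheel '{"gripper":[0,0,0,0,0,0,0,0],"translation":[[0,0,0],[1,0,0],[2.5,0,0],[4,0,0],[6,0,0],[8,0,0],[9,0,0],[9,0,0]],"rot":[[0,0,0],[0,0,0],[0,0,0],[0,0,0],[0,0,0],[0,0,0],[0,0,0],[0,0,0]]}'
python3 - <<'E'
from h import *
go([498,-191,98],1.316)
im=ctrl.snapshot("scene")[:,:,::-1];c="scene"
u,v=proj(c,[497,-190,100]).astype(int)
cv2.imwrite(f"pics/{c}7.png",cv2.resize(im[max(v-70,0):v+60,u-75:u+75],None,fx=5,fy=4.5,interpolation=cv2.INTER_CUBIC))
im=ctrl.snapshot("top")[:,:,::-1]
u,v=proj("top",[597,-17,100]).astype(int)
cv2.imwrite(f"pics/top7.png",cv2.resize(im[v-50:v+60,u-60:u+90],None,fx=5,fy=5,interpolation=cv2.INTER_CUBIC))
E
```

```text
t: 19.85
ee_pos: [495.6, -191.8, 231.0]
eef_rot: [-0.426, 0.564, 0.426, 0.564]
force: [0.6, 0.1, 0.3]
grip_width: -0.4
t: 20.85
ee_pos: [495.3, -191.7, 140.2]
eef_rot: [-0.426, 0.564, 0.426, 0.564]
force: [-0.1, 0.6, 0.8]
grip_width: 0.0
t 20.85 pos [ 495.3 -191.7  140.2] F [-0.1  0.6  0.8] M [ 0.04 -0.03 -0.03] w 0.0
shift cm [ 4.22 -0.25  0.14] rot [-0.022 -0.    -0.001]
axes y [-0.962  0.274  0.001] z [ 0.274  0.962 -0.   ]
```

View pics/scene7.png

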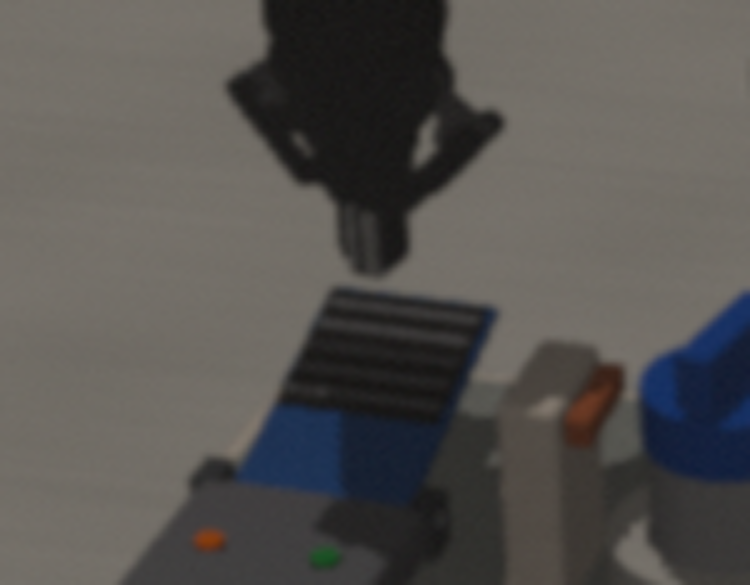

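View pics/top7.png

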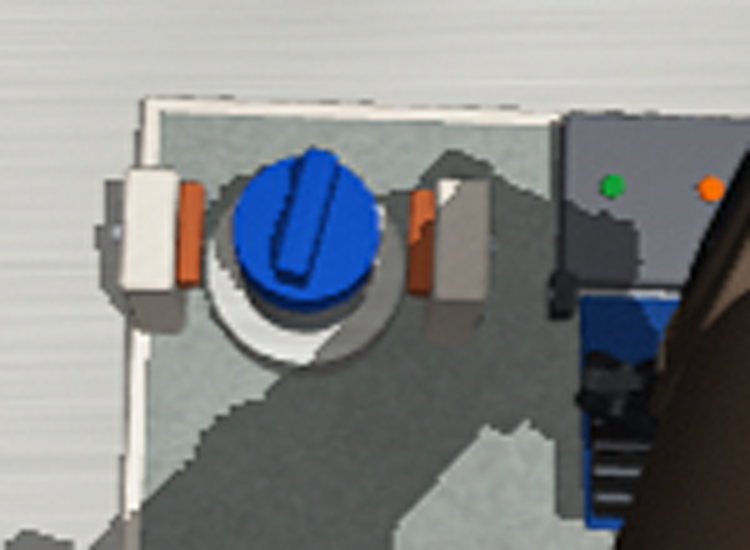

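```bash
python3 - <<'E'
from h import *
u,v=proj("top",[597,-17,100]).astype(int)
g=lambda x,y:((x+.5)/5-.5+u-60,(y+.5)/5-.5+v-50)
for p in[(232,232),(381,230),(306,152)]:print(back("top",g(*p),150).round(1))
E
python3 -m handwheel '{"gripper":[0,0,0,0,0,0,0,0],"translation":[[1.5,0,0],[3,-0.1,0],[4,-0.1,0],[4.7,-0.1,0],[5.3,-0.1,0],[6,0,0],[6.6,0,0],[7.1,0,0]],"rot":[[0,0,0],[0,0,0],[0,0,0],[0,0,0],[0,0,0],[0,0,0],[0,0,0],[0,0,0]]}'
python3 - <<'E'
from h import *
go([498,-191,72],1.316)
E
```

```text
[596.7  17.5 150. ]
[596.2 -52.2 150. ]
[634.6 -17.9 150. ]
t: 21.95
ee_pos: [494.2, -192.4, 70.6]
eef_rot: [-0.425, 0.565, 0.426, 0.564]
force: [-18.4, 4.4, 53.1]
grip_width: -0.0
t 21.95 pos [ 494.2 -192.4   70.6] F [-18.4   4.4  53.1] M [ 0.91  4.05 -0.01] w -0.0
shift cm [-0.14 -0.32  0.24] rot [-0.023  0.    -0.002]
axes y [-0.962  0.275  0.002] z [0.275 0.962 0.   ]
```

```bash
python3 -m handwheel '{"gripper":[0,0,0,0,0,0,0,0],"translation":[[0.2,0,0],[0.2,0,0],[0.2,0,0],[0.2,0,0],[0.2,0,0],[0.2,0,0],[0.2,0,0],[0.2,0,0]],"rot":[[0,0,0],[0,0,0],[0,0,0],[0,0,0],[0,0,0],[0,0,0],[0,0,0],[0,0,0]]}'
python3 - <<'E'
from h import *
go([498,-191,72],1.316)
c="scene"
im=ctrl.snapshot("scene")[:,:,::-1]
u,v=proj(c,[540,-100,100]).astype(int)
cv2.imwrite(f"pics/{c}8.png",cv2.resize(im[max(v-70,0):v+80,u-100:u+100],None,fx=4,fy=4,interpolation=cv2.INTER_CUBIC))
E
```

```text
t: 22.95
ee_pos: [494.1, -192.5, 70.9]
eef_rot: [-0.425, 0.564, 0.426, 0.565]
force: [-12.7, 4.8, 39.6]
grip_width: -0.0
t 22.95 pos [ 494.1 -192.5   70.9] F [-12.7   4.8  39.6] M [1.09 2.71 0.03] w -0.0
shift cm [-0.11 -0.33  0.25] rot [-0.024  0.002 -0.001]
axes y [-0.961  0.275  0.001] z [0.275 0.961 0.002]
```

View pics/scene8.png

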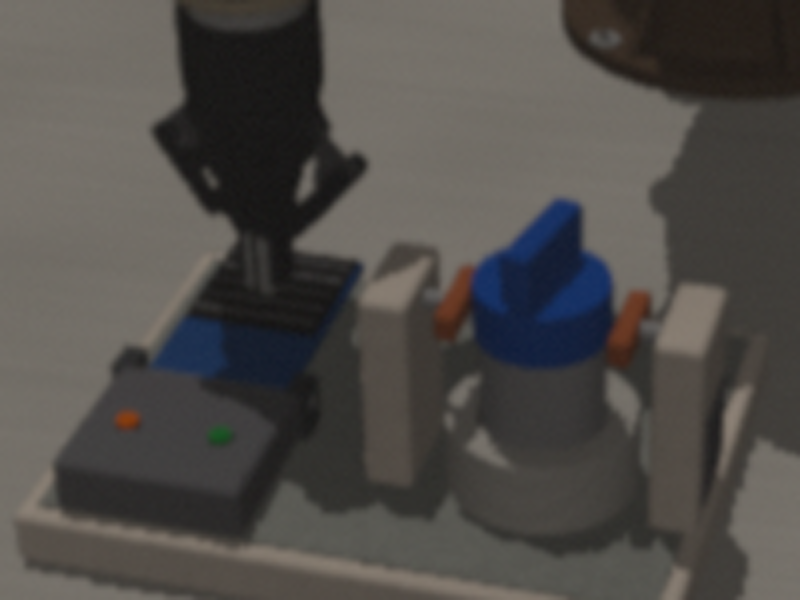

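The pedal plate is flat and both copper heads (crop x≈455 and 628) have closed in on the lid. I'll hold for another second, then release.

```bash
python3 -m handwheel '{"gripper":[0,0,0,0,0,0,0,0],"translation":[[0.2,0,0],[0.2,0,0],[0.2,0,0],[0.2,0,0],[0.2,0,0],[0.2,0,0],[0.2,0,0],[0.2,0,0]],"rot":[[0,0,0],[0,0,0],[0,0,0],[0,0,0],[0,0,0],[0,0,0],[0,0,0],[0,0,0]]}' 
python3 -m handwheel '{"gripper":[0,0,0,0,0,0,0,0],"translation":[[-0.6,0,0],[-1.5,0,0],[-3,0,0],[-5,0,0],[-8,0,0],[-11,0,0],[-14,0,0],[-14,0,0]],"rot":[[0,0,0],[0,0,0],[0,0,0],[0,0,0],[0,0,0],[0,0,0],[0,0,0],[0,0,0]]}'
python3 - <<'E'
from h import *
go([498,-191,72],1.316)
c="scene"
im=ctrl.snapshot("scene")[:,:,::-1]
u,v=proj(c,[540,-100,100]).astype(int)
cv2.imwrite(f"pics/{c}9.png",cv2.resize(im[max(v-70,0):v+80,u-100:u+100],None,fx=4,fy=4,interpolation=cv2.INTER_CUBIC))
for n in("canister","canister_handle","pedal_pad","done_canister","dish","brush","beaker"):print(n,[(np.round(d["point"],1),round(d["conf"],2)) for d in ctrl.tip_of(n,c)[:1]])
E
```

```text
t: 24.0
ee_pos: [494.1, -192.4, 71.1]
eef_rot: [-0.425, 0.564, 0.426, 0.566]
force: [-9.8, 4.2, 36.4]
grip_width: 0.1
t: 25.0
ee_pos: [494.6, -193.4, 213.1]
eef_rot: [-0.426, 0.563, 0.425, 0.566]
force: [0.7, 0.1, -0.3]
grip_width: -0.2
t 25.0 pos [ 494.6 -193.4  213.1] F [ 0.7  0.1 -0.3] M [-0.01  0.04 -0.  ] w -0.2
shift cm [14.11 -0.21  0.28] rot [-0.025  0.003  0.003]
axes y [-0.961  0.276 -0.003] z [0.276 0.961 0.003]
canister [(array([599.1, -15.8,  35. ]), 0.8)]
canister_handle [(array([596.2, -17. , 175.8]), 0.96)]
pedal_pad [(array([ 497.5, -191.6,   84.7]), 0.76)]
done_canister [(array([ 6.179e+02,  2.501e+02, -4.000e-01]), 0.55)]
dish [(array([4.300e+02, 3.739e+02, 3.000e-01]), 0.76)]
brush [(array([606.1, 379.9,   3.1]), 0.67)]
beaker [(array([ 451.3, -447. ,    2.6]), 0.66)]
```

View pics/scene9.png

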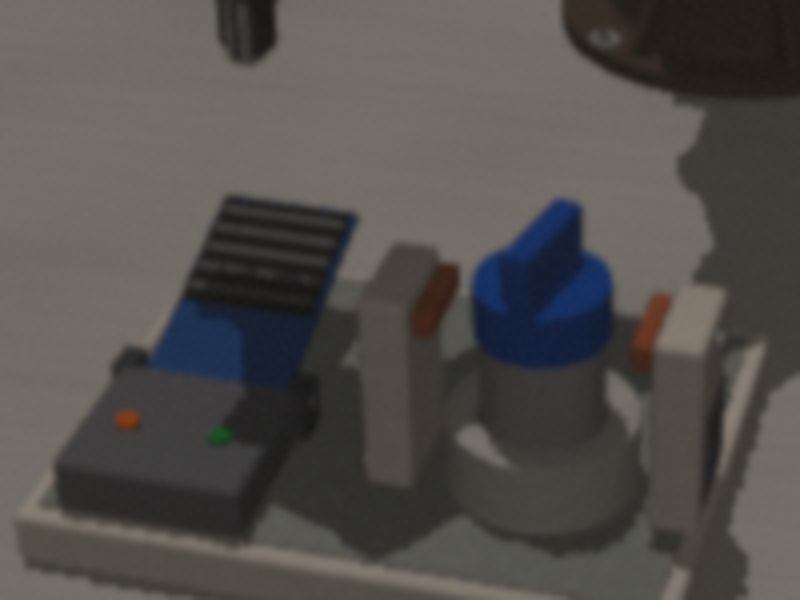

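The pedal is back up, the heads have withdrawn, the canister is home and upright, and the gripper is well clear.

```bash
python3 -c "
from workcell import ctrl
print(ctrl.job_done(), ctrl.sense()['t'])"
```

```text
the job is handed in; nothing more can be done
the job is handed in; nothing more can be done
```

I worked the blue-lidded canister down into the holder with a to-and-fro twist, released it, then pressed the pedal to its stop for about 2 s. I let the pedal come up, raised the gripper clear and handed the job in at about t = 25 s. No verdict was reported.

- **Canister home:** the last push reached 28 N with no further sinking, and the tool height (171.9 mm) matched the 172.1 mm expected on the holder's floor. After sealing, the network put the underside at 35.0 mm and within a few mm of the holder's axis. That is as fine as it can tell, so the 5 mm limit is met only within its error.
- **Pedal:** it was held at its stop with 36–40 N, after a brief 53 N on arrival. That is well above the 12 N needed and below the 120 N wrist limit. The picture showed the plate flat and both heads in on the lid. Afterwards the pad read 84.7 mm, against about 82 mm at rest, and the heads had withdrawn.
- **Other things on the table:** the green-lidded canister, dish, brush and beaker read within about 6 mm of where they started, which is about what the networks' error explains.
- **Readings that disagreed:** the grip width read about 14.3 mm on the 16 mm handle bar, but the hold never slipped. The arm ended about 3 mm farther out in x than planned during the insertion. After the release a lid-edge check in the top picture gave 597–600 mm against the holder's 597 mm.

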